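# Open the tube reader's cover and hold a sample tube over its glass

### The arm

A 7-joint arm with a two-finger parallel gripper is mounted at the origin on a cart in front of the work surface, level with it; the furniture and walls round the work are solid. World frame = base frame: x ahead of the robot, y to its left, z up, the work surface at z = 0. Lengths are in m, angles in degrees, forces in N, time in s.
With the tool pointing down it reaches from about 0.425 to 0.875 m from the base axis. Payload 8.4 kg.
Tool frame: the origin (TCP) lies on the centre line of the jaws, within the pads' length; the fingertips stand arm.tip_reach ahead of it and the grasp point (between the pads) lies 5 mm behind it (arm.tip_reach is the distance from the TCP to the fingertips, in m); z points along the fingers, y is the line along which they close (so a half turn about z gives the same grasp; the last joint's range is limited). The gripper opens to 85 mm and grips with 20 to 120 N. Pads are 22 mm wide; open, the fingers measure 114 mm over their backs; the gripper's body (76 mm by 85 mm) begins 54 mm behind the grasp point. The pads swing forward as they close: fully open they stand 13 mm farther back than shut.
Start: joints at [58.086, 19.091, 2.286, 83.961, -0.768, 76.965, -3.352], TCP at [0.287, -0.583, 0.245] pointing down, gripper open.
Joint ranges: [-147.57, 147.57], [-21.85, 119.76], [-74.77, 79.35], [14.55, 137.4], [-85.83, 265.84], [4.83, 119.75], [-152.11, 152.11]. Speed limits (degrees/s): [127.2, 127.2, 159.86, 159.86, 180, 180, 180].

### API

Orientations are given as a 3x3 rotation matrix whose columns are the frame's x, y, z axes.
In Python, from plant import arm, camera, camera_model, ticket gives the robot as it stands.
- The arm moves only by the shell command python3 -m creep 'ROWS' [FORCE]. ROWS is JSON, a list of rows, each a list of 3 entries, a list of its own where there are three numbers: the turn, a rotation vector about the tool's x, y, z in rad, then the shift along the tool's x, y, z in mm, then the finger opening in mm, from 0 to 85.4. A call has 1 to 8 rows; each row is the pose to reach, as a shift and turn from the pose commanded when the call began, along the tool's axes at that moment; what a row does not reach only later rows make up. A row lasts 1/12 s, in which the tool goes at most 41.7 mm and 7.16 degrees, less where a joint would pass 70% of its speed; a pose out of reach is approached as far as the arm can. A call with a gripper value outside its range is refused whole. The fingers move at their own pace and stop on an object; FORCE is the grip in N (left out, the last holds). Time passes only in rows, so rows that repeat a pose let the fingers close. It gives the time, the measured TCP pose, the force, the opening and the grip force at its end, in the units of the state.
- arm.state(): the state, without advancing time (a new reading comes with each control period).
- camera(name): name is "scene" or "top" or "wrist"; returns the picture (400x640x3 uint8, red, green, blue); there is no depth.
- camera_model(name): a dict with "mtx" (3x3 intrinsics, pixels), "D" ([k1, k2, p1, p2, k3] as OpenCV has them; the pictures are not rectified), "R" (3x3) and "t" (3): a world point X has camera coordinates R X + t. Camera axes: x right, y down, z forward; pixel columns grow to the right and rows downward; lengths in m; the calibration is good to about 2 mm. A picture is of the moment at which its call begins: read the wrist's pose just before it. camera_model takes no time and is no camera call; for the wrist camera it gives the pose at the moment of the call.
- ticket.job_done(): hands the job in; it is judged then, once.
The state is a dict: "time_s": time; "joint_pos": joint angles; "dq": joint speeds; "tau": joint torques, N m; "position": TCP position; "ee_rot": TCP orientation; "contact_force": force on the tool from outside, world axes, zero at the start; "ft_torque": the same for the moment, N m; "gripper_width": opening from 0.0 (shut) to 1.0 (fully open); "grip_force": force on a finger pad.
Only numpy, scipy, OpenCV 4.12 (cv2) and the standard library are available. Lean on these libraries where they do the work, as an engineer would, in place of code of your own. Each camera call takes 0.05 s, during which the arm holds its last target. There are 200 camera calls.

### The job

Scan the sample tube on the contact-free reader: lever the reader's blue dust cover open with the blade of the orange opener until it stands past upright (keep the gripper itself off the reader), then lay the opener flat on the worktop. Carry the sample tube from its holder over the row of bottles without shifting or tipping any of them, and finish while holding the tube upright and still, its foot about one centimetre above the middle of the reader's round glass. The tube must not touch the reader at any time; do not put it down or let it go.

Things in the scene. Friction and masses are not known exactly. Their poses are not given: they have to be found in the camera images.
- reader: White tube reader, fixed to the worktop, 110 (x) x 90 (y) x 56 mm with its cover shut. Origin: centre of its underside; its front, with the pry slot, faces its own -x. Lower case 40 mm high; the upper case (40 to 52 mm high) is set back 25 mm from the front, which leaves a pry slot between lower case and cover.
- slot (a point): Middle of the mouth of the pry slot, on the front face of the reader: the slot is 12 mm high (40 to 52 mm above the worktop), 25 mm deep and open across the whole 90 mm width. This point is at mid height, 46 mm. Axes as the reader's: x points into the slot.
- cover (a joint): Angle of the blue dust cover (110 x 90 x 4 mm flat plate on top of the reader, front edge flush with the reader's front, no handle): 0 shut, 1.57 upright, stops at 1.95. It swings up and away about the far edge. It stays where it is left; about 0.5 to 1 N under its front edge moves it.
- hinge (a point): Middle of the cover's hinge line, at the far (own +x) edge of the reader, 54 mm above the worktop (the cover's mid thickness); the hinge line runs along the reader's y.
- glass (a point): Centre of the reader's round scan glass (32 mm across, dark ring round it), flush with the top of the upper case, 52 mm above the worktop, 50 mm in front of the hinge line; hidden while the cover is shut.
- opener: Loose opener, lying flat: orange handle with black ribs, 90 long x 18 wide x 22 mm high, with a steel blade on its own +x end, 18 mm wide, 2.5 mm thick, at mid height of the handle (11 mm). Overall it reaches from -45 to +95 mm along its x. 60 g. Origin: under the middle of the handle, on its underside; its z is up.
- opener_tip (a point): Middle of the end of the opener's blade, 95 mm ahead of the opener's origin and 11 mm above its underside. Fixed clutter between robot and opener, to keep clear of: an open carton, walls to 154 mm high, up to world x = 0.40 m (y -0.25 to -0.11), with its dark green lid raised to 240 mm along its right side (y -0.25 to -0.21).
- tube_holder: White block 44 x 44 x 45 mm, fixed to the worktop, with one upright hole 15.5 mm wide and 40 mm deep (hole floor 5 mm above the worktop). Origin: centre of its underside. Fixed clutter nearer the robot: a rack of many gold-capped tubes up to 115 mm high, up to world x = 0.45 m (y -0.47 to -0.26).
- sample_tube: Capped sample tube, 99 mm tall, 13 mm across, gold cap 16 mm across on top, standing upright and alone in the tube holder (foot 5 mm above the worktop). Origin: its foot, on its axis; z points up to the cap. Its solid shape for grasping is a rod 13 mm across from the foot to 90 mm up. 14 g.
- green_bottle: Loose white bottle with a green cap, 54 mm across, 118 mm tall, origin under its centre; one of a row of three between tube holder and reader.
- amber_bottle: Loose amber bottle with a black cap, 44 mm across, 92 mm tall, origin under its centre; in the same row.
- red_bottle: Loose small white bottle with a red cap, 27 mm across, 66 mm tall, origin under its centre; in the same row.
- dispenser_column: White column of a bench dispenser, fixed, to leave alone, left of the reader: 130 (world x) x 166 (world y) x 415 mm tall. Origin: centre of its underside.
Things that resemble listed ones, but are neither listed nor needed, are in the scene too. Of the things that look like the opener, the largest one is meant.

How it is judged (in metres and radians):
On the way, in this order (a step that is already met when the one before it is completed fails the run):
1. the opener's blade lifts the cover (value of joint cover above 0.3 rad and contact force between opener and reader above 0.1 N), for 0.05 s.
2. the cover stands past upright (value of joint cover above 1.57 rad), for 0.2 s.
3. the opener lies on the worktop, released (height (world z) of opener below 0.012 m and contact force between the fingers and opener below 0.1 N and linear speed of opener below 0.02 m/s), for 0.2 s.
At the end, for the whole second after the job is handed in: Cover past upright (over 1.57 rad); opener flat and free on the worktop; tube held by the fingers, still, upright within 0.15 rad, foot 4 to 22 mm above the glass and within 9 mm of its centre, not touching the reader; each bottle upright and within 30 mm of its start (all of step 3 and value of joint cover above 1.57 rad and z of sample_tube in the frame of glass between 0.004 and 0.022 m and horizontal distance between sample_tube and glass below 0.009 m and angle between sample_tube's own z axis and vertical below 0.15 rad and linear speed of sample_tube below 0.015 m/s and contact force between sample_tube and reader below 0.05 N and contact force between the fingers and sample_tube above 0.5 N and not (distance of green_bottle from where it was at the start of the episode above 0.03 m or angle between green_bottle's own z axis and vertical above 0.35 rad) and not (distance of amber_bottle from where it was at the start of the episode above 0.03 m or angle between amber_bottle's own z axis and vertical above 0.35 rad) and not (distance of red_bottle from where it was at the start of the episode above 0.03 m or angle between red_bottle's own z axis and vertical above 0.35 rad)); the arm keeps its last pose, push and grip.
It fails at once if a bottle is shifted more than 30 mm or tipped ((distance of green_bottle from where it was at the start of the episode above 0.03 m or angle between green_bottle's own z axis and vertical above 0.35 rad) or (distance of amber_bottle from where it was at the start of the episode above 0.03 m or angle between amber_bottle's own z axis and vertical above 0.35 rad) or (distance of red_bottle from where it was at the start of the episode above 0.03 m or angle between red_bottle's own z axis and vertical above 0.35 rad)).
It fails at once if the gripper touches the reader or its cover (contact force between the arm and reader above 1 N).
It fails at once if the fingers touch the reader or its cover (contact force between the fingers and reader above 1 N).
It fails at once if the tube touches the reader (contact force between sample_tube and reader above 0.3 N).
It also fails if it takes over 61 s, if anything falls off the work surface, if the arm or the gripper's body presses on something with over 40 N, if the wrist force passes 120 N, or if a joint passes its speed limit or range.

## Working session

There is one attempt and no reset: what is moved stays moved. The work goes in short steps, Python scripts to look and compute and a shell command to move; the robot and the scene stay as the last step left them, time stands still between calls to the robot, and variables do not carry over. Pictures are saved under pics/ and viewed, at most 13 in all, crops included, and the job is handed in when it is done.

```bash
mkdir -p pics; ls; python3 - <<'E'
from plant import arm,camera,camera_model
import cv2
for n in("scene","top"):
    cv2.imwrite(f"pics/{n}0.png",camera(n)[:,:,::-1])
    m=camera_model(n);print(n,m)
s=arm.state();print(s,arm.tip_reach)
E
```

```text
pics
scene {'mtx': array([[454.36231352,   0.        , 311.46661533],
       [  0.        , 454.36231352, 202.84126055],
       [  0.        ,   0.        ,   1.        ]]), 'D': array([-0.00535598,  0.        ,  0.        ,  0.        ,  0.        ]), 'R': array([[-0.50714864,  0.86184874,  0.00412408],
       [ 0.39673805,  0.23770025, -0.8866214 ],
       [-0.76511384, -0.44801265, -0.46247754]]), 't': array([ 0.31518193, -0.12231106,  1.82542012])}
top {'mtx': array([[482.48706373,   0.        , 318.81949323],
       [  0.        , 482.48706373, 190.51430892],
       [  0.        ,   0.        ,   1.        ]]), 'D': array([-0.0405974,  0.       ,  0.       ,  0.       ,  0.       ]), 'R': array([[-0.02692963, -0.99963166, -0.00336788],
       [-0.98542046,  0.02711267, -0.16796255],
       [ 0.16799199, -0.00120439, -0.98578762]]), 't': array([-0.03148009,  0.53903871,  1.39721089])}
{'time_s': 0.1, 'joint_pos': array([58.08361796, 19.12834713,  2.28602747, 84.00588583, -0.76651071,
       76.96498773, -3.35023531]), 'dq': array([-0.03722355, -0.13562175,  0.01675557, -0.25823083, -0.02431301,
        0.03073775,  0.06162691]), 'tau': array([ 3.68207751e-03, -6.60016179e+01,  1.36999927e+00, -4.06475544e+01,
        1.69955939e-02,  8.92022654e-03, -3.62719254e-05]), 'position': array([ 0.28709806, -0.58272744,  0.24450426]), 'ee_rot': array([[ 8.97009860e-01,  4.42009880e-01, -7.60107248e-04],
       [ 4.42010515e-01, -8.97008993e-01,  1.25356759e-03],
       [-1.27733777e-04, -1.46043788e-03, -9.99998925e-01]]), 'contact_force': array([0.34165803, 0.14234648, 0.38745746]), 'ft_torque': array([-0.03462095, -0.00826299,  0.02605676]), 'grip_force': 0.0, 'gripper_width': 0.9991557357800093} 0.014
```

View pics/top0.png

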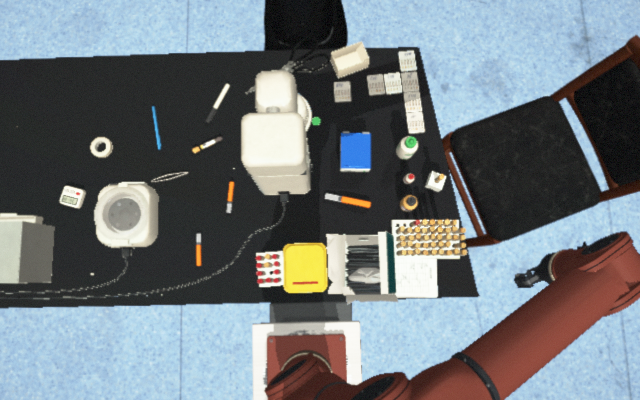

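View pics/scene0.png

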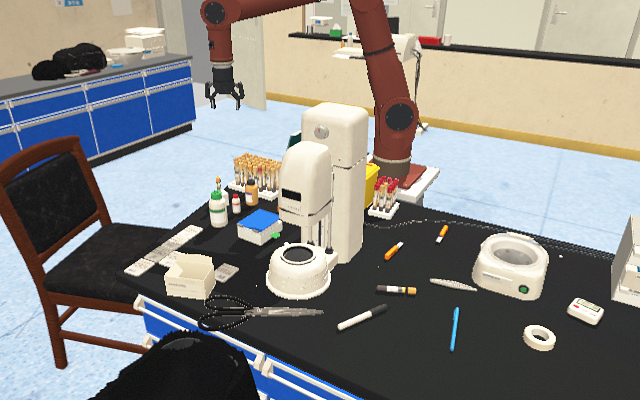

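The top view shows the blue cover at (355,152), and bottles green (407,147), red (409,178) and amber (409,202). The tube holder is at (436,181). Opener candidates are (348,200), (230,196) and (199,249), with a marker-like one at (207,145). The one at (348,200) looks largest, and the enlarged crop should confirm it.

```bash
cat > h.py <<'E'
import numpy as np,cv2
from plant import arm,camera,camera_model
def ray(m,uv,z):
    p=cv2.undistortPoints(np.array([[uv]],float),m["mtx"],m["D"])[0,0]
    d=m["R"].T@np.array([p[0],p[1],1]);c=-m["R"].T@m["t"]
    return c+d*(z-c[2])/d[2]
def proj(m,X):
    return cv2.projectPoints(np.array(X,float).reshape(-1,1,3),cv2.Rodrigues(m["R"])[0],m["t"],m["mtx"],m["D"])[0][:,0]
E
python3 - <<'E'
import cv2
a=cv2.imread("pics/top0.png")[125:225,315:455]
cv2.imwrite("pics/c1.png",cv2.resize(a,None,fx=5.7,fy=5.7,interpolation=cv2.INTER_CUBIC))
E
```

```text
(no output)
```

View pics/c1.png

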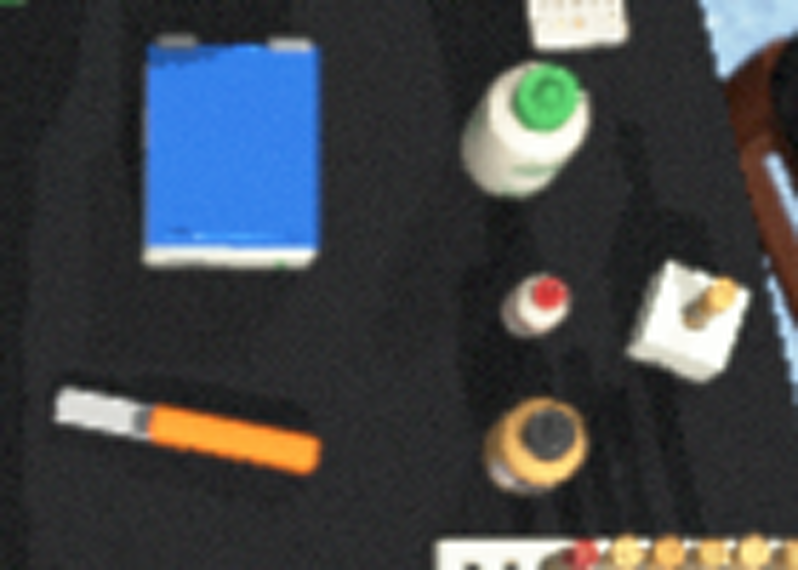

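```bash
python3 - <<'E'
from h import *
m=camera_model("top")
for n,c,z in [("cBL",(147,45),.056),("cBR",(318,45),.056),("cFL",(146,247),.056),("cFR",(318,247),.056),("tip",(57,405),.011),("rear",(319,455),.015),("neck",(143,421),.011),("tubecap",(721,291),.104),("tubetop_holder",(694,322),.045),("green",(547,97),.118),("red",(549,293),.066),("amber",(547,430),.092)]:
    u=((c[0]+.5)/5.7-.5+315,(c[1]+.5)/5.7-.5+125)
    print(n,ray(m,u,z).round(4))
E
```

```text
cBL [ 0.7128 -0.1163  0.056 ]
cBR [ 0.7104 -0.2072  0.056 ]
cFL [ 0.603  -0.1119  0.056 ]
cFR [ 0.6005 -0.2022  0.056 ]
tip [ 0.5275 -0.0634  0.011 ]
rear [ 0.496  -0.2022  0.015 ]
neck [ 0.5175 -0.1092  0.011 ]
tubecap [ 0.5619 -0.4002  0.104 ]
tubetop_holder [ 0.5571 -0.4001  0.045 ]
green [ 0.6617 -0.3151  0.118 ]
red [ 0.5707 -0.3202  0.066 ]
amber [ 0.495  -0.3099  0.092 ]
```

The reader's size checks out at 110 x 90 mm with yaw about -2.4°. The opener measures 142 mm against the given 140, heading about 77°, with its origin near (0.507,-0.156). It is the largest of the three orange ones, so it is the one meant. Moving over it now.

```bash
python3 -m creep '[[[0,0,0],[0,0,-40],85],[[0,0,0],[0,0,-55],85],[[0,0,-0.12],[32,-24,-55],85],[[0,0,-0.24],[64,-48,-55],85],[[0,0,-0.36],[96,-71,-55],85],[[0,0,-0.48],[128,-95,-55],85],[[0,0,-0.6],[160,-119,-55],85],[[0,0,-0.72],[193,-143,-55],85]]' 60; python3 - <<'E'
from h import *
s=arm.state();R=s["ee_rot"];d=np.array([.5065,-.156,.2])-s["position"]
print(s["time_s"],s["position"],(R.T@d*1000).round(1),np.degrees(np.arctan2(R[1,0],R[0,0])),s["joint_pos"].round(1))
E
```

```text
time_s: 0.77
position: [0.3974, -0.3676, 0.3001]
ee_rot: [[0.378, 0.926, -0.001], [0.926, -0.378, 0.0], [-0.0, -0.0, -1.0]]
contact_force: [0.4, -1.6, 0.6]
gripper_width: 0.995
grip_force: 0.0
0.7667 [ 0.39739566 -0.36764372  0.30006137] [237.2  21.1 100. ] 67.8042096961503 [ 47.4   5.6 -10.1  93.9   1.   80.6  15. ]
```

```bash
python3 -m creep '[[[0,0,-0.1],[40,3,0],85],[[0,0,-0.16],[80,7,10],85],[[0,0,-0.164],[120,11,30],85],[[0,0,-0.164],[158,14,46],85],[[0,0,-0.164],[197,18,60],85],[[0,0,-0.164],[222,20,85],85],[[0,0,-0.164],[237,21,100],85],[[0,0,-0.164],[237,21,100],85]]'; python3 - <<'E'
from h import *
m=camera_model("wrist");s=arm.state();im=camera("wrist")[:,:,::-1].copy()
print(s["position"],np.degrees(np.arctan2(s["ee_rot"][1,0],s["ee_rot"][0,0])))
print(proj(m,[[.5275,-.0634,.011],[.496,-.202,.015],[.5065,-.156,.022],[.602,-.157,.056]]).round(0))
np.savez("w1.npz",**m)
cv2.imwrite("pics/w1.png",im)
E
```

```text
time_s: 1.43
position: [0.5069, -0.1538, 0.1967]
ee_rot: [[0.221, 0.975, -0.005], [0.975, -0.221, 0.003], [0.002, -0.005, -1.0]]
contact_force: [-0.3, 0.3, -0.5]
gripper_width: 0.993
grip_force: 0.0
[ 0.5069036  -0.15376118  0.19668389] 77.22040189116808
[[321.  79.]
 [321. 228.]
 [321. 185.]
 [433. 173.]]
```

View pics/w1.png

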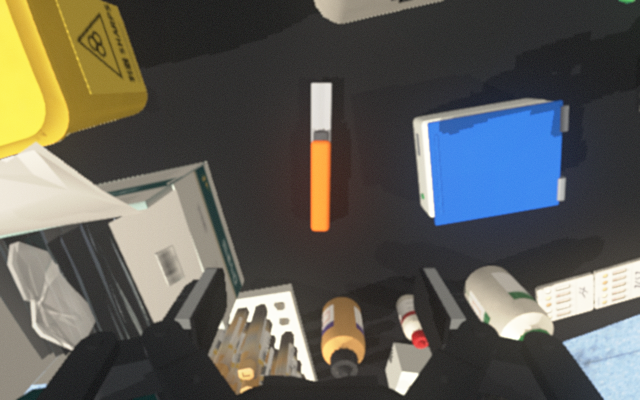

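The wrist view shows the opener from (321,82) to (320,231) and the cover's front edge middle at about (433,173). Both agree with the predictions to within about 3 px, so I'm descending to grasp.

```bash
python3 -m creep '[[[0,0,0],[-3,0,40],85],[[0,0,0],[-3,0,80],60],[[0,0,0],[-3,0,120],60],[[0,0,0],[-3,0,150],60],[[0,0,0],[-3,0,170],60],[[0,0,0],[-3,0,180],50],[[0,0,0],[-3,0,182],50],[[0,0,0],[-3,0,182],50]]' 60; python3 -m creep '[[[0,0,0],[0,0,0],40],[[0,0,0],[0,0,0],20],[[0,0,0],[0,0,0],5],[[0,0,0],[0,0,0],5],[[0,0,0],[0,0,0],5],[[0,0,0],[0,0,0],5],[[0,0,0],[0,0,0],5],[[0,0,0],[0,0,0],5]]' 100
```

```text
time_s: 2.15
position: [0.507, -0.1624, 0.019]
ee_rot: [[0.228, 0.974, 0.0], [0.974, -0.228, -0.0], [-0.0, 0.0, -1.0]]
contact_force: [0.5, -0.5, 1.0]
gripper_width: 0.585
grip_force: 0.0
time_s: 2.82
position: [0.5077, -0.162, 0.0201]
ee_rot: [[0.227, 0.974, 0.002], [0.974, -0.227, -0.001], [-0.001, 0.003, -1.0]]
contact_force: [-2.0, -0.0, 9.0]
gripper_width: 0.187
grip_force: 98.3
```

```bash
python3 -m creep '[[[0,0,0],[0,0,-20],5],[[0,0,0.12],[2,-6,-35],5],[[0,0,0.24],[4,-12,-35],5],[[0,0,0.36],[6,-19,-35],5],[[0,0,0.48],[6,-19,-35],5],[[0,0,0.6],[6,-19,-35],5],[[0,0,0.72],[6,-19,-35],5],[[0,0,0.84],[6,-19,-35],5]]'; python3 -m creep '[[[0,0,0.12],[0,0,0],5],[[0,0,0.24],[0,0,0],5],[[0,0,0.36],[0,0,0],5],[[0,0,0.48],[0,0,0],5],[[0,0,0.54],[0,0,0],5],[[0,0,0.54],[0,0,0],5],[[0,0,0.54],[0,0,0],5]]'; python3 - <<'E'
from h import *
m=camera_model("wrist");s=arm.state();im=camera("wrist")[:,:,::-1].copy()
p,R=s["position"],s["ee_rot"]
print(p,np.degrees(np.arctan2(R[1,0],R[0,0])))
print(proj(m,[p+R@[.098,0,.009],p+R@[.098,.009,.009],p+R@[.098,-.009,.009],[.602,-.157,.056],[.602,-.157,.04]]).round(0))
cv2.imwrite("pics/w2.png",im)
E
```

```text
time_s: 3.48
position: [0.4899, -0.1514, 0.0542]
ee_rot: [[0.879, 0.476, 0.001], [0.476, -0.879, -0.0], [0.001, 0.001, -1.0]]
contact_force: [0.2, -0.2, -0.4]
gripper_width: 0.182
grip_force: 97.9
time_s: 4.07
position: [0.4898, -0.1513, 0.0539]
ee_rot: [[0.999, -0.036, 0.001], [-0.036, -0.999, -0.0], [0.001, 0.0, -1.0]]
contact_force: [0.3, -0.0, 0.3]
gripper_width: 0.18
grip_force: 97.9
[ 0.48982469 -0.15133307  0.05388824] -2.041199492773064
[[324.  50.]
 [347.  50.]
 [300.  50.]
 [329.   2.]
 [328.  12.]]
```

View pics/w2.png

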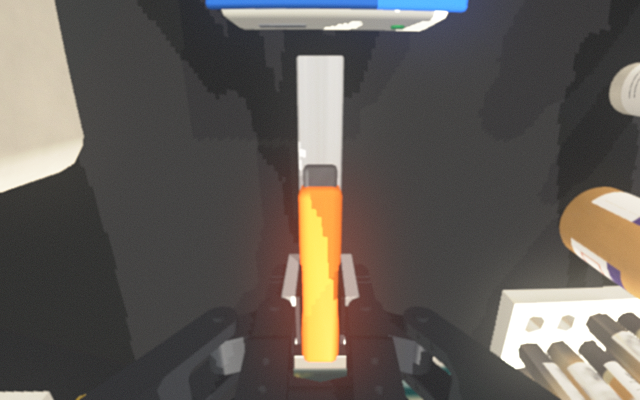

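The blade is centred on the slot, its tip at row 56 and the cover's front edge at about row 10. Inserting it gently.

```bash
python3 -m creep '[[[0,0,0],[6,0,-1],5],[[0,0,0],[12,0,-1],5],[[0,0,0],[16,0,-1],5],[[0,0,0],[20,0,-1],5],[[0,0,0],[24,0,-1],5],[[0,0,0],[28,0,-1],5],[[0,0,0],[32,0,-1],5],[[0,0,0],[32,0,-1],5]]'; python3 - <<'E'
from h import *
cv2.imwrite("pics/w3.png",camera("wrist")[:,:,::-1][:200,150:500])
E
```

```text
time_s: 4.78
position: [0.5224, -0.1525, 0.0543]
ee_rot: [[0.999, -0.038, 0.0], [-0.038, -0.999, 0.0], [0.0, -0.0, -1.0]]
contact_force: [0.8, 0.7, -0.7]
gripper_width: 0.181
grip_force: 97.9
```

View pics/w3.png

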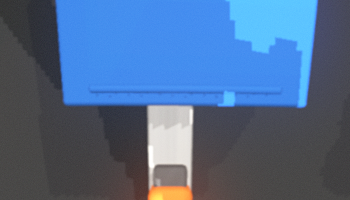

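```bash
python3 -m creep '[[[0,0,0],[0,0,-7],5],[[0,0,0],[1,0,-14],5],[[0,0,0],[2,0,-22],5],[[0,0,0],[4,0,-31],5],[[0,0,0],[7,0,-40],5],[[0,0,0],[11,0,-48],5],[[0,0,0],[16,0,-56],5],[[0,0,0],[16,0,-56],5]]'; python3 - <<'E'
from h import *
cv2.imwrite("pics/s1.png",np.vstack([cv2.resize(camera("scene")[:,:,::-1][170:290,200:360],(640,480)[:2])]))
E
```

```text
time_s: 5.5
position: [0.5397, -0.1534, 0.1126]
ee_rot: [[0.999, -0.038, 0.004], [-0.038, -0.999, -0.001], [0.004, 0.001, -1.0]]
contact_force: [0.7, 0.4, 1.3]
gripper_width: 0.184
grip_force: 97.9
```

View pics/s1.png

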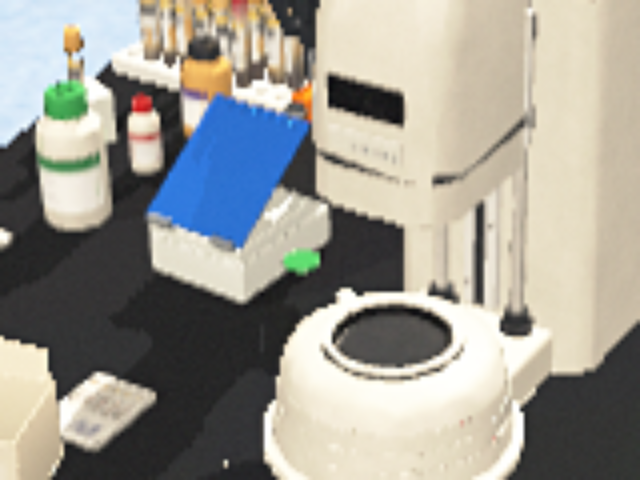

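The cover is standing up at about 35–40° with the blade beneath it. Continuing the arc.

```bash
python3 -m creep '[[[0,0,0],[6,0,-7],5],[[0,0,0],[12,0,-14],5],[[0,0,0],[19,0,-20],5],[[0,0,0],[26,0,-25],5],[[0,0,0],[34,0,-30],5],[[0,0,0],[43,0,-34],5],[[0,0,0],[51,0,-37],5],[[0,0,0],[60,0,-39],5]]';python3 -m creep '[[[0,0,0],[8,0,-1],5],[[0,0,0],[16,0,-1],5],[[0,0,0],[22,0,-1],5],[[0,0,0],[28,0,0],5],[[0,0,0],[33,0,1],5],[[0,0,0],[37,0,2],5],[[0,0,0],[37,0,2],5],[[0,0,0],[37,0,2],5]]'; python3 - <<'E'
from h import *
a=cv2.resize(camera("scene")[:,:,::-1][170:270,200:330],(520,400));b=cv2.resize(camera("wrist")[:,:,::-1],(320,200))
o=np.zeros((600,520,3),np.uint8);o[:400]=a;o[400:,:320]=b
cv2.imwrite("pics/s2.png",o)
E
```

```text
time_s: 6.22
position: [0.5985, -0.1556, 0.1498]
ee_rot: [[0.999, -0.038, 0.0], [-0.038, -0.999, -0.0], [0.0, 0.0, -1.0]]
contact_force: [-0.9, -0.4, -0.5]
gripper_width: 0.182
grip_force: 97.9
time_s: 6.88
position: [0.6344, -0.1568, 0.147]
ee_rot: [[0.999, -0.038, -0.0], [-0.038, -0.999, 0.0], [-0.0, -0.0, -1.0]]
contact_force: [-0.5, 0.9, -1.1]
gripper_width: 0.183
grip_force: 98.9
```

View pics/s2.png

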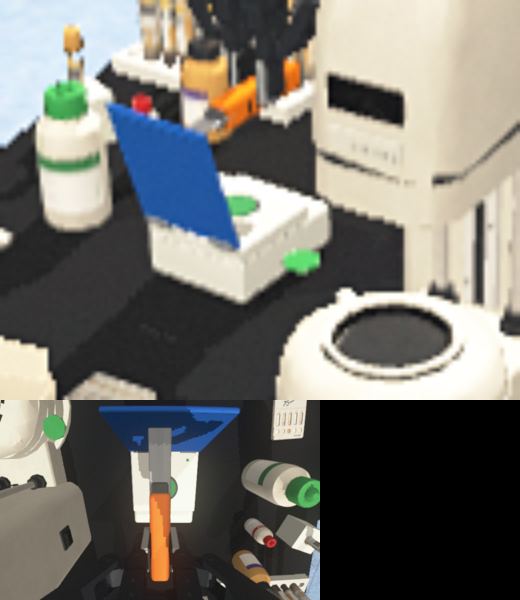

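The cover stands past upright, leaning back, and the glass is visible. Retracting and laying the opener down.

```bash
python3 -m creep '[[[0,0,0],[-20,0,0],5],[[0,0,0],[-55,0,0],5],[[0,0,0],[-90,0,0],5],[[0,0,0],[-125,0,0],5],[[0,0,0],[-150,0,10],5],[[0,0,0],[-152,0,45],5],[[0,0,0],[-152,0,80],5],[[0,0,0],[-152,0,105],5]]';python3 -m creep '[[[0,0,0],[0,0,10],5],[[0,0,0],[0,0,17],5],[[0,0,0],[0,0,21],5],[[0,0,0],[0,0,22],5],[[0,0,0],[0,0,22],5]]'
```

```text
time_s: 7.65
position: [0.4813, -0.1512, 0.041]
ee_rot: [[0.999, -0.039, 0.0], [-0.039, -0.999, -0.0], [0.0, 0.0, -1.0]]
contact_force: [0.1, 0.4, -0.8]
gripper_width: 0.181
grip_force: 99.0
time_s: 8.07
position: [0.4834, -0.1513, 0.0213]
ee_rot: [[0.999, -0.038, 0.001], [-0.038, -0.999, -0.0], [0.001, 0.0, -1.0]]
contact_force: [0.7, -0.0, -1.2]
gripper_width: 0.184
grip_force: 99.0
```

```bash
python3 -m creep '[[[0,0,0],[0,0,1.5],5],[[0,0,0],[0,0,1.5],25],[[0,0,0],[0,0,0],45],[[0,0,0],[0,0,0],50],[[0,0,0],[0,0,0],50],[[0,0,0],[0,0,0],50],[[0,0,0],[0,0,0],50],[[0,0,0],[0,0,0],50]]' 60; python3 -m creep '[[[0,0,0],[0,0,-15],50],[[0,0,0],[0,0,-50],50],[[0,0,0],[0,0,-90],50],[[0,0,0],[0,0,-130],50],[[0,0,0],[0,0,-170],50],[[0,0,0],[0,0,-205],50],[[0,0,0],[0,0,-230],50],[[0,0,0],[0,0,-230],50]]';python3 - <<'E'
from h import *
s=arm.state();R=s["ee_rot"]
for q in([.559,-.400,.245],): print((R.T@(np.array(q)-s["position"])*1000).round(1))
E
```

```text
time_s: 8.73
position: [0.4825, -0.151, 0.0203]
ee_rot: [[0.999, -0.038, -0.0], [-0.038, -0.999, 0.0], [-0.0, -0.0, -1.0]]
contact_force: [-0.1, -0.5, 0.5]
gripper_width: 0.584
grip_force: 0.0
time_s: 9.4
position: [0.4848, -0.1516, 0.2563]
ee_rot: [[0.999, -0.038, 0.008], [-0.038, -0.999, -0.002], [0.008, 0.002, -1.0]]
contact_force: [1.1, -0.0, -0.2]
gripper_width: 0.586
grip_force: 0.0
[ 83.5 245.4  12.5]
```

```bash
python3 -m creep '[[[0,0,0],[5,35,0],50],[[0,0,0],[10,75,0],50],[[0,0,0],[15,115,0],50],[[0,0,0],[20,155,0],50],[[0,0,0],[25,195,0],50],[[0,0,0],[28,230,0],50],[[0,0,0],[30,245,0],50],[[0,0,0],[30,245,0],50]]';python3 - <<'E'
from h import *
m=camera_model("wrist");s=arm.state();im=camera("wrist")[:,:,::-1].copy()
print(s["position"])
print(proj(m,[[.559,-.4,.104],[.559,-.4,.045],[.599,-.156,.04]]).round(1))
np.savez("w4.npz",**m)
cv2.imwrite("pics/w4.png",im)
cv2.imwrite("pics/t4.png",camera("top")[:,:,::-1])
E
```

```text
time_s: 10.07
position: [0.5013, -0.4017, 0.2486]
ee_rot: [[0.999, -0.044, -0.002], [-0.044, -0.999, -0.001], [-0.002, 0.001, -1.0]]
contact_force: [-0.6, 1.1, 0.0]
gripper_width: 0.586
grip_force: 0.0
[ 0.50125269 -0.40168569  0.24860816]
[[316.3 120.9]
 [316.8 114.7]
 [ 69.4  87.5]]
```

View pics/w4.png

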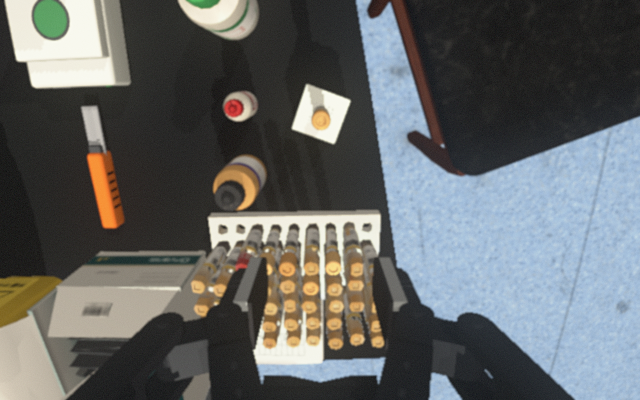

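The tube cap is at (320,119), the holder's top centre at about (322,113) and the green scan glass at (50,18). The opener lies on the worktop with its tip at (90,107).

```bash
python3 - <<'E'
from h import *
m=np.load("w4.npz");s=arm.state();R=s["ee_rot"]
for n,u,z in [("cap",(320.5,119),.104),("holder",(322,113.5),.045),("glass",(50,18),.052),("tip",(90,107),.011),("green",(213,0),.118),("red",(234,106),.066)]: print(n,ray(m,u,z).round(4))
print(s["position"])
# glass from top view: green blob near reader
im=cv2.imread("pics/t4.png");h=cv2.cvtColor(im,cv2.COLOR_BGR2HSV)
k=cv2.inRange(h,(45,80,40),(85,255,255))
n,l,st,c=cv2.connectedComponentsWithStats(k)
t=camera_model("top")
for i in range(1,n):
    if st[i,4]>15: print(st[i],ray(t,c[i],.052).round(4))
E
```

```text
cap [ 0.5603 -0.4035  0.104 ]
holder [ 0.5599 -0.4051  0.045 ]
glass [ 0.6606 -0.1609  0.052 ]
tip [ 0.5782 -0.1533  0.011 ]
green [ 0.647  -0.3324  0.118 ]
red [ 0.572  -0.3259  0.066 ]
[ 0.50290598 -0.39693492  0.24921716]
[312 116   9  10  71] [ 0.7529 -0.0429  0.052 ]
[405 136  12  12 105] [ 0.6797 -0.3283  0.052 ]
[351 144  10  10  81] [ 0.6619 -0.1597  0.052 ]
```

```bash
python3 -m creep '[[[0,0,0],[30,1,0],50],[[0,0,0],[57,2,10],50],[[0,0,0],[57,2,45],50],[[0,0,0],[57,2,80],50],[[0,0,0],[57,2,115],50],[[0,0,0],[57,2,145],50],[[0,0,0],[57,2,169],50],[[0,0,0],[57,2,169],50]]'; python3 -m creep '[[[0,0,0],[0,0,0],40],[[0,0,0],[0,0,0],25],[[0,0,0],[0,0,0],18],[[0,0,0],[0,0,0],5],[[0,0,0],[0,0,0],5],[[0,0,0],[0,0,0],5],[[0,0,0],[0,0,0],5],[[0,0,0],[0,0,0],5]]' 40
```

```text
time_s: 10.83
position: [0.5577, -0.3971, 0.0754]
ee_rot: [[0.999, -0.036, -0.007], [-0.036, -0.999, 0.006], [-0.007, -0.006, -1.0]]
contact_force: [-0.9, 1.5, -0.4]
gripper_width: 0.59
grip_force: 0.0
time_s: 11.5
position: [0.5612, -0.4025, 0.0838]
ee_rot: [[0.999, -0.039, 0.003], [-0.039, -0.999, -0.003], [0.004, 0.003, -1.0]]
contact_force: [0.3, -2.3, 6.7]
gripper_width: 0.13
grip_force: 39.1
```

```bash
python3 -m creep '[[[0,0,0],[0,0,-5],5],[[0,0,0],[0,0,-15],5],[[0,0,0],[0,0,-35],5],[[0,0,0],[0,0,-65],5],[[0,0,0],[0,0,-100],5],[[0,0,0],[0,0,-135],5],[[0,0,0],[0,0,-165],5],[[0,0,0],[0,0,-175],5]]' 50; python3 -m creep '[[[0,0,0],[0,0,0],5],[[0,0,0],[0,0,0],5],[[0,0,0],[0,0,0],5]]'; python3 - <<'E'
from h import *
s=arm.state();R=s["ee_rot"];p=s["position"];print((R.T@(np.array([.661,-.160,.245])-p)*1000).round(1))
m=camera_model("wrist");a=camera("wrist")[:,:,::-1]
t=camera_model("scene");b=camera("scene")[:,:,::-1]
print("wrist foot/cap pred",proj(m,[p+R@[0,0,.079],p+R@[0,0,-.02]]).round(0))
f=p+R@[0,0,.079];q=proj(t,[f,f+[0,0,.099]]).round(0);print("scene",q)
u,v=q.mean(0).astype(int);print(u,v)
o=np.zeros((600,700,3),np.uint8);o[:400,:640]=a
o[400:]=cv2.resize(b[v-30:v+20,u-88:u+87],(700,200),interpolation=cv2.INTER_CUBIC);cv2.imwrite("pics/w5.png",o)
E
```

```text
time_s: 12.17
position: [0.5613, -0.4017, 0.2629]
ee_rot: [[0.999, -0.038, 0.006], [-0.038, -0.999, -0.003], [0.006, 0.003, -1.0]]
contact_force: [-0.8, -0.2, 0.7]
gripper_width: 0.131
grip_force: 48.8
time_s: 12.42
position: [0.5594, -0.4006, 0.2544]
ee_rot: [[0.999, -0.038, -0.002], [-0.038, -0.999, 0.002], [-0.002, -0.002, -1.0]]
contact_force: [0.0, 0.1, -0.8]
gripper_width: 0.127
grip_force: 48.8
[  92.4 -244.3    9.6]
wrist foot/cap pred [[322. 219.]
 [324. 313.]]
scene [[216. 157.]
 [214. 128.]]
215 142
```

View pics/w5.png

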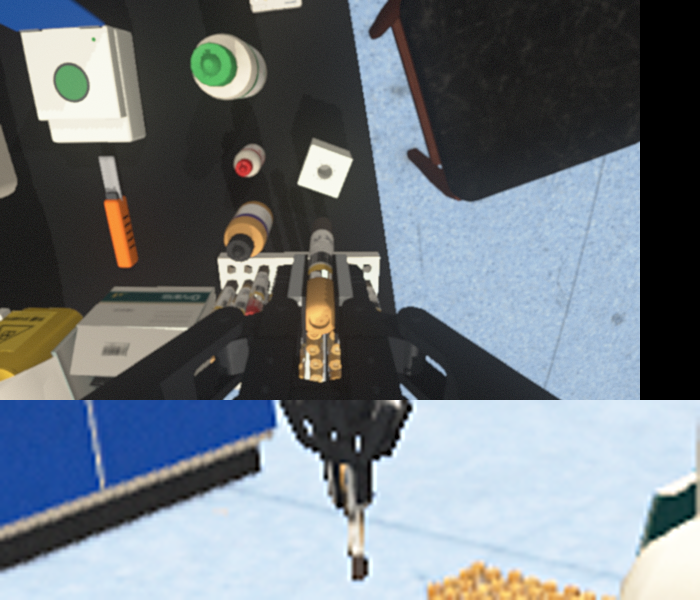

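The tube is held upright, its foot seen at scene (217,157) where predicted, 79 mm below the TCP. Carrying it over the bottles at this height.

```bash
python3 -m creep '[[[0,0,0],[10,-25,0],5],[[0,0,0],[24,-62,0],5],[[0,0,0],[38,-100,0],5],[[0,0,0],[52,-138,0],5],[[0,0,0],[66,-176,0],5],[[0,0,0],[80,-213,0],5],[[0,0,0],[90,-238,0],5],[[0,0,0],[92,-244,0],5]]'; python3 -m creep '[[[0,0,0],[0,0,0],5],[[0,0,0],[0,0,0],5],[[0,0,0],[0,0,0],5],[[0,0,0],[0,0,0],5]]';python3 - <<'E'
from h import *
s=arm.state();R=s["ee_rot"];p=s["position"];print((R.T@(np.array([.661,-.160,.143])-p)*1000).round(1))
E
```

```text
time_s: 13.18
position: [0.6629, -0.1532, 0.2547]
ee_rot: [[1.0, -0.03, -0.001], [-0.03, -1.0, 0.004], [-0.002, -0.004, -1.0]]
contact_force: [-0.8, 0.1, 0.6]
gripper_width: 0.132
grip_force: 48.8
time_s: 13.52
position: [0.6605, -0.1634, 0.256]
ee_rot: [[0.999, -0.041, -0.001], [-0.041, -0.999, -0.001], [-0.001, 0.001, -1.0]]
contact_force: [-0.1, 1.0, -0.1]
gripper_width: 0.13
grip_force: 48.8
[  0.4  -3.5 113. ]
```

```bash
python3 -m creep '[[[0,0,0],[0,0,25],5],[[0,0,0],[0,0,50],5],[[0,0,0],[0,0,70],5],[[0,0,0],[0,0,82],5],[[0,0,0],[0,0,90],5],[[0,0,0],[0,0,95],5],[[0,0,0],[0,0,95],5],[[0,0,0],[0,0,95],5]]'; python3 -m creep '[[[0,0,0],[0,0,0],5],[[0,0,0],[0,0,0],5],[[0,0,0],[0,0,0],5],[[0,0,0],[0,0,0],5],[[0,0,0],[0,0,0],5],[[0,0,0],[0,0,0],5]]';python3 - <<'E'
from h import *
m=camera_model("wrist");s=arm.state();R=s["ee_rot"];p=s["position"];a=camera("wrist")[:,:,::-1]
print((R.T@(np.array([.661,-.160,.143])-p)*1000).round(1))
t=camera_model("scene");b=camera("scene")[:,:,::-1]
print(proj(m,[p+R@[0,0,.079],[.661,-.16,.052],[.661+.016,-.16,.052]]).round(0))
print(proj(t,[p+R@[0,0,.079],[.661,-.16,.052]]).round(1))
np.savez("w6.npz",**m)
o=np.zeros((600,700,3),np.uint8)
o[:300,:700]=cv2.resize(a[100:250,150:500],(700,300))
o[300:]=cv2.resize(b[190:250,195:335],(700,300),interpolation=cv2.INTER_CUBIC);cv2.imwrite("pics/w6.png",o)
E
```

```text
time_s: 14.18
position: [0.6617, -0.1613, 0.1623]
ee_rot: [[0.999, -0.039, 0.001], [-0.039, -0.999, -0.0], [0.001, 0.0, -1.0]]
contact_force: [0.0, 0.5, 0.2]
gripper_width: 0.13
grip_force: 48.8
time_s: 14.68
position: [0.6613, -0.1609, 0.1614]
ee_rot: [[0.999, -0.038, 0.0], [-0.038, -0.999, -0.0], [0.0, 0.0, -1.0]]
contact_force: [-0.9, 0.2, 0.3]
gripper_width: 0.129
grip_force: 48.8
[-0.3 -0.9 18.4]
[[322. 219.]
 [321. 204.]
 [320. 184.]]
[[258.2 212.5]
 [259.1 221.4]]
```

View pics/w6.png

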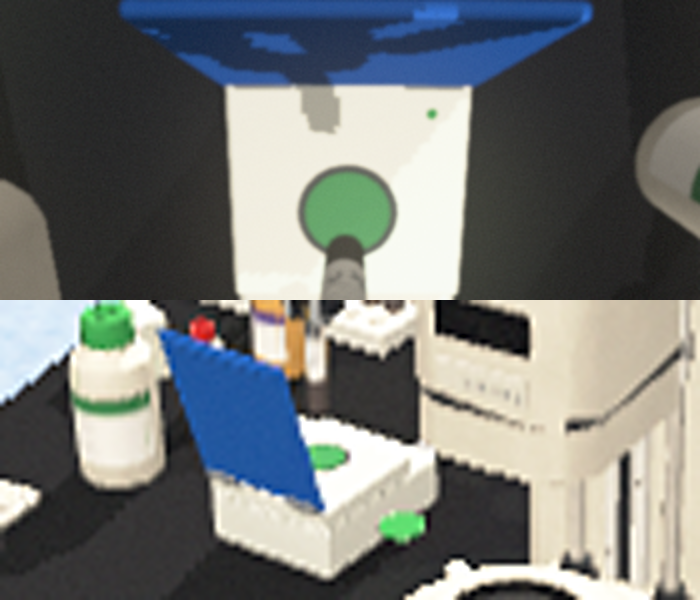

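The foot is centred over the glass: glass centre at wrist (323,205), foot at (322,219) as predicted. Lowering the last 18 mm and letting it settle.

```bash
python3 -m creep '[[[0,0,0],[0,0,5],5],[[0,0,0],[0,0,10],5],[[0,0,0],[0,0,14],5],[[0,0,0],[0,0,17],5],[[0,0,0],[0,0,18],5],[[0,0,0],[0,0,18],5],[[0,0,0],[0,0,18],5],[[0,0,0],[0,0,18],5]]'; python3 -m creep '[[[0,0,0],[0,0,0],5],[[0,0,0],[0,0,0],5],[[0,0,0],[0,0,0],5],[[0,0,0],[0,0,0],5],[[0,0,0],[0,0,0],5],[[0,0,0],[0,0,0],5],[[0,0,0],[0,0,0],5],[[0,0,0],[0,0,0],5]]';python3 -m creep '[[[0,0,0],[0,0,0],5],[[0,0,0],[0,0,0],5],[[0,0,0],[0,0,0],5],[[0,0,0],[0,0,0],5],[[0,0,0],[0,0,0],5],[[0,0,0],[0,0,0],5],[[0,0,0],[0,0,0],5],[[0,0,0],[0,0,0],5]]'
python3 - <<'E'
from h import *
m=camera_model("wrist");s=arm.state();R=s["ee_rot"];p=s["position"];a=camera("wrist")[:,:,::-1]
t=camera_model("scene");b=camera("scene")[:,:,::-1]
print(p,s["dq"].round(2),proj(m,[p+R@[0,0,.079],[.661,-.16,.052]]).round(0),proj(t,[p+R@[0,0,.079],[.661,-.16,.052]]).round(1))
o=np.zeros((600,700,3),np.uint8)
o[:300,:700]=cv2.resize(a[100:250,150:500],(700,300))
o[300:]=cv2.resize(b[200:230,220:290],(700,300),interpolation=cv2.INTER_CUBIC);cv2.imwrite("pics/w7.png",o)
E
```

```text
time_s: 15.45
position: [0.6615, -0.161, 0.1436]
ee_rot: [[0.999, -0.038, 0.0], [-0.038, -0.999, -0.0], [0.0, 0.0, -1.0]]
contact_force: [-0.0, 1.4, -0.8]
gripper_width: 0.126
grip_force: 48.8
time_s: 16.12
position: [0.6613, -0.1609, 0.1433]
ee_rot: [[0.999, -0.038, -0.0], [-0.038, -0.999, 0.0], [-0.0, -0.0, -1.0]]
contact_force: [0.3, 0.8, -0.1]
gripper_width: 0.131
grip_force: 48.8
time_s: 16.78
position: [0.6613, -0.1609, 0.1433]
ee_rot: [[0.999, -0.038, -0.0], [-0.038, -0.999, 0.0], [-0.0, -0.0, -1.0]]
contact_force: [1.0, 0.2, -0.5]
gripper_width: 0.13
grip_force: 48.8
[ 0.66127831 -0.16093869  0.14332198] [-0.03 -0.14 -0.02 -0.01  0.04 -0.03  0.04] [[322. 219.]
 [321. 213.]] [[258.5 217.8]
 [259.1 221.4]]
```

View pics/w7.png

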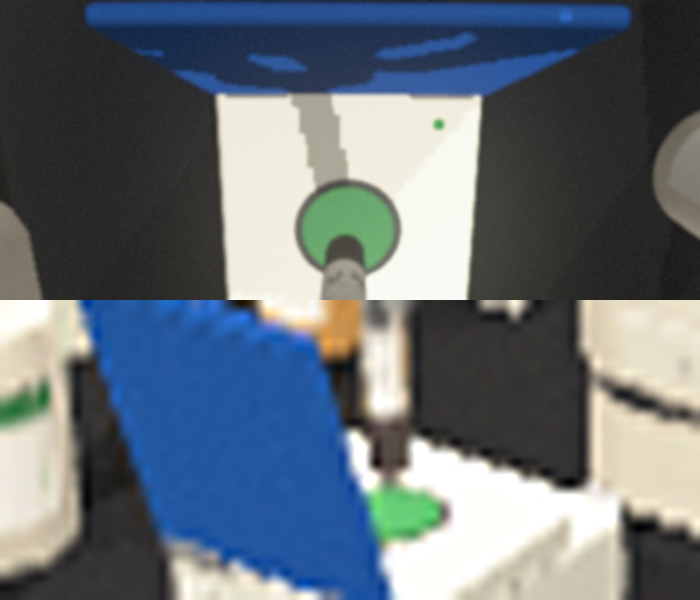

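The foot hovers centred, about 11–12 mm above the glass. The arm is still and the cover stays past upright, so I'm handing in.

```bash
python3 -c "
from plant import ticket
print(ticket.job_done())"
```

```text
the job is handed in; nothing more can be done
None
```

Job handed in at about 17 s of the 61 s allowed: cover past upright, opener flat on the worktop, bottles seen standing, and the tube held upright and still about 12 mm above the centre of the glass; the hand-in returned no verdict.

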